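Tap the jammed stir bars out of the flask and put them away

ROBOT

A 7-joint arm with a two-finger parallel gripper is mounted at the origin on the work surface. World frame = base frame: x ahead of the robot, y to its left, z up, the work surface at z = 0. Lengths are in m, angles in rad, forces in N, time in s.
With the tool pointing down it reaches from about 0.4 to 0.9 m from the base axis. Payload 5.5 kg.
Tool frame: the origin (TCP) lies midway between the tips of the shut fingers; the grasp point (between the pads) lies 19 mm behind it (manip.grip_depth is the distance from the TCP to the grasp point, in m); z points along the fingers, y is the line along which they close (so a half turn about z gives the same grasp; the last joint's range is limited). The gripper opens to 92 mm and grips with 3 to 60 N. Pads are 19 mm wide; open, the fingers measure 130 mm over their backs; the gripper's body (75 mm by 190 mm) begins 47 mm behind the grasp point.
Start: joints at [-0.935, 0.501, -0.427, 1.55, 0.221, 1.138, -0.21], TCP at [0.237, 0.605, 0.2] pointing down, gripper open.
Joint ranges: [-2.88, 2.88], [-0.31, 2.03], [-1.54, 1.56], [0.2, 2.42], [-1.41, 4.55], [0.19, 2.02], [-2.57, 2.57]. Speed limits (rad/s): [2.57, 2.57, 3.14, 3.14, 3.14, 3.14, 3.14].

INTERFACE

Orientations are given as a unit quaternion [x, y, z, w].
In Python, from bench import manip, effector, viewer gives the robot as it stands. Calls block until the motion is done:
- manip.move_pose(position, orientation): joint-space move of the TCP to a pose.
- manip.servo_line(position, ori=None, vel=0.15): straight line of the TCP; ori=None keeps the orientation; vel is the mean speed in m/s.
- manip.movej(angles): joint-space move.
- effector.open_jaws() and effector.close(f_grip=None): open the fingers fully, or close them until they stop; f_grip is the grip in N (None keeps the last).
- manip.sleep(seconds).
- manip.solve_ik(position, orientation): joint angles nearest the present ones, or None.
- viewer.get_image(name): name is "scene" or "top"; returns the picture (420x560x3 uint8, red, green, blue); there is no depth.
- viewer.get_calibration(name): a dict with "vfov" (degrees; the focal length in pixels is half the picture's height over the tangent of half this angle, whatever the lens; pixels are square), "cx", "cy" (the principal point, pixels), "dist_coeffs" ([k1, k2, p1, p2, k3] as OpenCV has them; the pictures are not rectified), "eye" and "attitude" of the camera in the world. Camera axes: x right, y down, z forward; pixel columns grow to the right and rows downward; lengths in m; the calibration is good to about 2 mm. A picture is of the moment at which its call begins. get_calibration takes no time and is no camera call.
A pose or a line that the arm cannot do raises manip.PlanningError and nothing moves.
- manip.hand_in(): hands the job in; it is judged then, once.
Readings, each from a call of its own:
- manip.current_clock(): time.
- manip.current_q(): joint angles.
- manip.current_joint_velocities(): joint speeds.
- manip.current_tau(): joint torques, N m.
- manip.current_tool_pos(): TCP position.
- manip.current_tcp_rot(): TCP orientation.
- manip.current_force(): force on the tool from outside, world axes, zero at the start.
- manip.current_wrist_torque(): the same for the moment, N m.
- manip.current_finger_gap(): finger opening in m.
- manip.current_gripper_force(): force on a finger pad.
Only numpy, scipy, OpenCV 4.12 (cv2) and the standard library are available. Lean on these libraries where they do the work, as an engineer would, in place of code of your own. Each camera call takes 0.05 s, during which the arm holds its last target. There are 200 camera calls.

TASK

Slide the steel catch tray along the bench until it is centred below the mouth of the tilted flask, then tap the side of the flask's neck until every stir bar jammed in it has dropped out. Put all the stir bars away in the drawer of the low white cabinet and leave the drawer fully shut. Do not strike the glass hard, and leave the other things on the bench where they are.

Things in the scene. Friction and masses are not known exactly. Their poses are not given: they have to be found in the camera images.
- flask_mouth (a point): centre of the open mouth of the flask; x axis along the neck and out of the mouth. The mouth's centre is about 107 mm and its lower lip 90 mm above the bench; bars fall out here and come to rest within about 50 mm, mostly further on. Nothing stands under the mouth.
- flask_neck (a point): point on the axis of the flask's neck, 60 mm back from the mouth, about 129 mm above the bench: the place to tap, from above or either side (the glass surface is 16 mm off the axis). The bars stay in the sloping neck by friction; each brisk tap (0.15 to 0.3 m/s) shakes them 5 to 15 mm down it, so about 4 to 18 taps empty it. A tap at 0.2 m/s peaks near 60 N; the glass stands 150 N.
- tray_mid (a point): centre of the inner floor of the loose open steel tray, 3 mm above its underside: 150 mm along its x axis, 110 mm along y, walls 14 mm high and 3 mm thick, 0.22 kg. Its x axis points to its handle. It slides on the bench. While it stands under the flask a gripper from above cannot reach all of it: draw it clear first.
- tray_grip (a point): grip point of the tray's handle, a flat level bar 14 mm wide, 10 mm thick, sticking out 75 mm from the tray's end along its x axis; point at its mid-thickness, 14 mm above the tray's underside, 122 mm from the tray's centre.
- cab_drawer0 (a joint): how far the drawer of the low white cabinet is open, m: 0 shut, 0.149 fully out. It slides with about 1 N of friction and stays where it is left.
- cab_drawer0_handle (a point): centre of the drawer's handle, a level bar 11 mm thick and 100 mm long along this point's y axis, 35 mm in front of the drawer's front board, about 41 mm above the bench. The drawer opens along this frame's -x axis. The cabinet's front plane lies 35 mm to +x of this point when shut; the cabinet is 75 mm high, 200 mm wide, 220 mm deep.
- drawer_floor (a point): point on the drawer's inner floor, 39 mm behind the inside of its front board and midway across; moves with the drawer, axes as the handle's. Floor about 22 mm above the bench, 175 mm long (x) by 158 mm wide (y); side walls rise 31 mm above it; the front board is 15 mm thick, its top 62 mm above the bench.
- bar1_mid (a point): white PTFE magnetic stir bar, a rod with round ends, 10 mm diameter, 33 mm long, 12 g (None if absent); the point is its centre, its x axis runs along the rod. It starts in the flask's neck.
- bar2_mid (a point): white PTFE magnetic stir bar, a rod with round ends, 10 mm diameter, 33 mm long, 12 g (None if absent); the point is its centre, its x axis runs along the rod. It starts in the flask's neck.
- bar3_mid (a point): white PTFE magnetic stir bar, a rod with round ends, 10 mm diameter, 33 mm long, 12 g (None if absent); the point is its centre, its x axis runs along the rod. It starts in the flask's neck.
- bar4_mid (a point): white PTFE magnetic stir bar, a rod with round ends, 10 mm diameter, 33 mm long, 12 g (None if absent); the point is its centre, its x axis runs along the rod. It starts in the flask's neck.
- bar5_mid (a point): white PTFE magnetic stir bar, a rod with round ends, 10 mm diameter, 33 mm long, 12 g (None if absent); the point is its centre, its x axis runs along the rod. It starts in the flask's neck.
- dropper: bystander: small dropper bottle; leave it where it stands
- petri: bystander: petri dish; leave it where it stands
- forceps: bystander: forceps; leave it where it stands
- flask: the clear glass flask, held by its bulb in a retort stand's springy clamp: bulb 64 mm, straight neck 32 mm outside, 26 mm bore, sloping 22 degrees down. Origin at the bulb's centre, x axis along the neck to the mouth (155 mm off). Pushed, the neck gives about 3 mm at 6 N, springs back and rings for 0.3 s. The stand's rod, 0.25 m high, is 80 mm behind; its base plate ends 25 mm in front of the bulb's centre.
Mind the look-alikes: they are no part of the job. Of the things that look like the part that bears tray_mid, take the one that is farthest to the robot's left at the start.

How it is judged:
On the way, in this order (a step that is already met when the one before it is completed fails the run):
1. the catch tray stands under the flask's mouth: its centre within 50 mm of the mouth, seen from above (horizontal distance between tray_mid and flask_mouth below 0.05 m and height (world z) of tray_mid below 0.02 m), for 0.2 s.
2. every stir bar has dropped out of the flask (height (world z) of each of bar1_mid, bar2_mid, bar3_mid, bar4_mid, bar5_mid below 0.075 m), for 0.2 s.
At the end, for the whole second after the job is handed in: every stir bar lies at rest inside the drawer, and the drawer is shut to within 8 mm (x of bar1_mid in the frame of drawer_floor between -0.042 and 0.14 m and y of bar1_mid in the frame of drawer_floor between -0.082 and 0.082 m and z of bar1_mid in the frame of drawer_floor between 0 and 0.03 m and linear speed of each of bar1, bar2, bar3, bar4, bar5 below 0.03 m/s and x of bar2_mid in the frame of drawer_floor between -0.042 and 0.14 m and y of bar2_mid in the frame of drawer_floor between -0.082 and 0.082 m and z of bar2_mid in the frame of drawer_floor between 0 and 0.03 m and x of bar3_mid in the frame of drawer_floor between -0.042 and 0.14 m and y of bar3_mid in the frame of drawer_floor between -0.082 and 0.082 m and z of bar3_mid in the frame of drawer_floor between 0 and 0.03 m and x of bar4_mid in the frame of drawer_floor between -0.042 and 0.14 m and y of bar4_mid in the frame of drawer_floor between -0.082 and 0.082 m and z of bar4_mid in the frame of drawer_floor between 0 and 0.03 m and x of bar5_mid in the frame of drawer_floor between -0.042 and 0.14 m and y of bar5_mid in the frame of drawer_floor between -0.082 and 0.082 m and z of bar5_mid in the frame of drawer_floor between 0 and 0.03 m and value of joint cab_drawer0 below 0.008 m); the robot touches nothing.
It fails at once if the flask is struck with more than 150 N (contact force between any of the arm, the fingers and flask above 150 N).
It fails at once if a bystander (dropper bottle, petri dish or forceps) is moved more than 30 mm (distance of any of dropper, petri, forceps from where it was at the start of the episode above 0.03 m).
Of bar1, bar2, bar3, bar4, bar5 only 3 to 5 are there at a start; the rules pass over those that are not, and their reading is None.
At some moment in a run one of tray may be knocked a few centimetres aside while the robot is not near it.
Once in a run the grip may slacken for a moment while it holds something.
It also fails if it takes over 210 s, if anything falls off the work surface, if the arm or the gripper's body presses on something with over 40 N, if the wrist force passes 120 N, or if a joint passes its speed limit or range.

## Working session

There is one attempt and no reset: what is moved stays moved. The work goes in short steps, each a Python script; the robot and the scene stay as the last script left them, time stands still between calls to the robot, and variables do not carry over. Pictures are saved under pics/ and viewed, at most 14 in all, crops included, and the job is handed in when it is done.

```bash
mkdir -p pics; ls; python3 - <<'E'
from bench import manip, effector, viewer
import cv2
for n in("scene","top"):
    im=viewer.get_image(n); cv2.imwrite(f"pics/{n}0.png",cv2.resize(im[:,:,::-1],None,fx=1.4,fy=1.4,interpolation=cv2.INTER_CUBIC)); print(viewer.get_calibration(n))
    cv2.imwrite(f"pics/{n}0raw.png",im[:,:,::-1])
print(manip.current_tcp_rot(),manip.current_clock())
E
```

```text
pics
{'vfov': 49.48981998896816, 'cx': 285.4781084525764, 'cy': 202.67852236336398, 'dist_coeffs': array([-0.0139067,  0.       ,  0.       ,  0.       ,  0.       ]), 'eye': array([ 1.01185334, -0.54155134,  0.922662  ]), 'attitude': array([ 0.85929526,  0.35172872, -0.13345568, -0.34653737])}
{'vfov': 44.14636888833986, 'cx': 270.87656788412596, 'cy': 211.5433889779961, 'dist_coeffs': array([-0.07242094,  0.        ,  0.        ,  0.        ,  0.        ]), 'eye': array([0.3165407 , 0.00762362, 1.35971413]), 'attitude': array([-0.69692017,  0.7144536 , -0.03753011,  0.04949568])}
[ 1.85291640e-01  9.82683175e-01 -8.63095286e-04 -2.03852859e-04] 0.1
```

View pics/scene0.png

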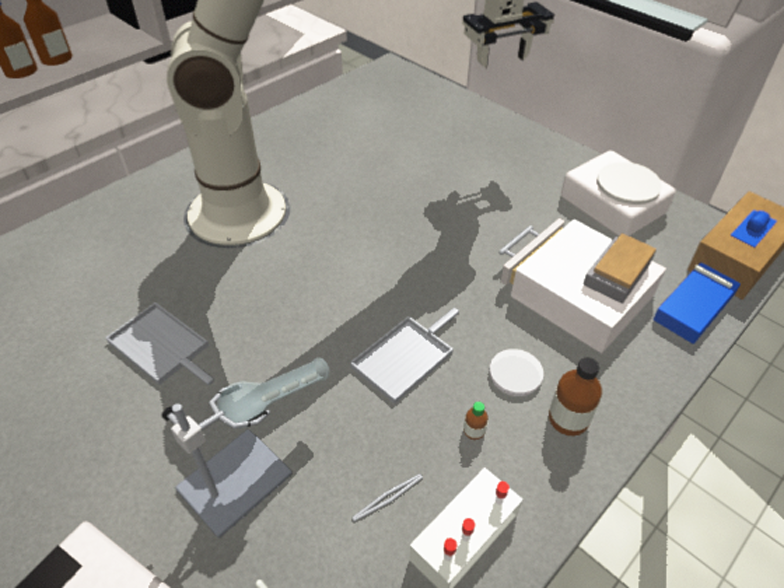

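View pics/top0.png

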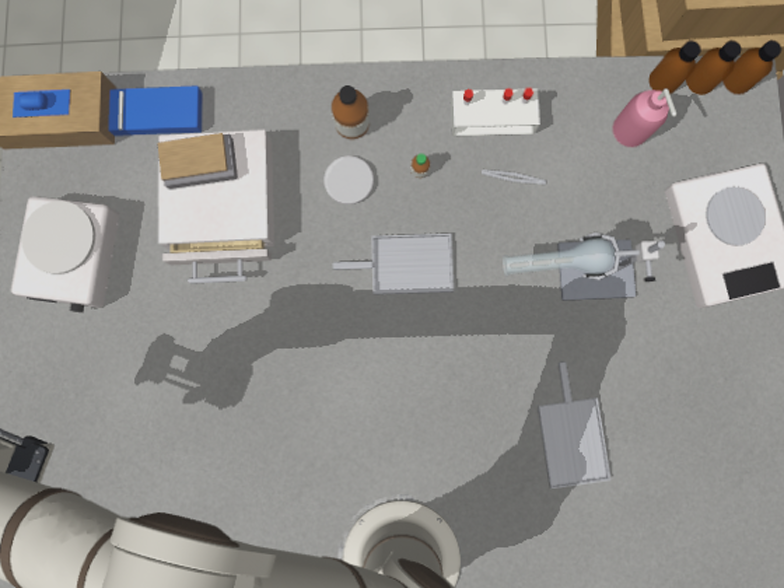

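```bash
cat > h.py <<'E'
import numpy as np, cv2
from scipy.spatial.transform import Rotation as R
from bench import manip, effector, viewer
def cam(n):
    c=viewer.get_calibration(n); f=210/np.tan(np.radians(c["vfov"])/2)
    K=np.array([[f,0,c["cx"]],[0,f,c["cy"]],[0,0,1]]); return K,np.array(c["dist_coeffs"]),np.array(c["eye"]),R.from_quat(c["attitude"]).as_matrix()
def ray(n,uv):
    K,d,e,A=cam(n); p=cv2.undistortPoints(np.array([[uv]],float),K,d)[0,0]
    v=A@np.array([p[0],p[1],1]); return e,v/np.linalg.norm(v)
def atz(n,uv,z):
    e,v=ray(n,uv); return e+v*(z-e[2])/v[2]
def tri(a,b):   # a: scene px, b: top px -> point, gap
    e1,v1=ray("scene",a); e2,v2=ray("top",b)
    s=np.linalg.lstsq(np.c_[v1,-v2],e2-e1,rcond=None)[0]; p,q=e1+s[0]*v1,e2+s[1]*v2
    return np.round((p+q)/2,4),round(float(np.linalg.norm(p-q)),4)
def proj(n,P):
    K,d,e,A=cam(n); return cv2.projectPoints(np.atleast_2d(P).astype(float),cv2.Rodrigues(A.T)[0],-A.T@e,K,d)[0][:,0]
def down(yaw): # tool down; fingers close along direction yaw in world xy
    y=np.array([np.cos(yaw),np.sin(yaw),0]); z=np.array([0,0,-1.]); return R.from_matrix(np.c_[np.cross(y,z),y,z]).as_quat()
def crop(n,u,v,w,h,k,im=None):
    im=viewer.get_image(n) if im is None else im
    return cv2.resize(im[v:v+h,u:u+w,::-1],None,fx=k,fy=k,interpolation=cv2.INTER_CUBIC)
E
python3 - <<'E'
from h import *
print(R.from_quat(manip.current_tcp_rot()).as_matrix().round(2))
for k,a,b in [("mouth",(322,368),(505,264)),("trayend",(458,312),(334,265)),("trayc",(402,358),(413,262)),("dhandle",(519,240),(217,279)),("bulb",(240,403),(600,256))]:
    print(k,tri(np.array(a)/1.4,np.array(b)/1.4))
s=cv2.imread("pics/scene0raw.png")[:,:,::-1];t=cv2.imread("pics/top0raw.png")[:,:,::-1]
m=np.vstack([np.hstack([crop("",140,210,200,150,2,s),crop("",340,130,200,150,2,s)]),np.hstack([crop("",230,130,200,150,2,t),crop("",95,85,200,150,2,t)])])
cv2.imwrite("pics/m1.png",m)
E
```

```text
[[-0.93  0.36 -0.  ]
 [ 0.36  0.93 -0.  ]
 [ 0.   -0.   -1.  ]]
mouth (array([ 0.5221, -0.1941,  0.1102]), 0.0008)
trayend (array([0.546 , 0.1133, 0.0121]), 0.0025)
trayc (array([ 0.5465, -0.0372,  0.011 ]), 0.0013)
dhandle (array([0.5214, 0.3294, 0.0408]), 0.0041)
bulb (array([ 0.5227, -0.341 ,  0.1724]), 0.0045)
```

View pics/m1.png

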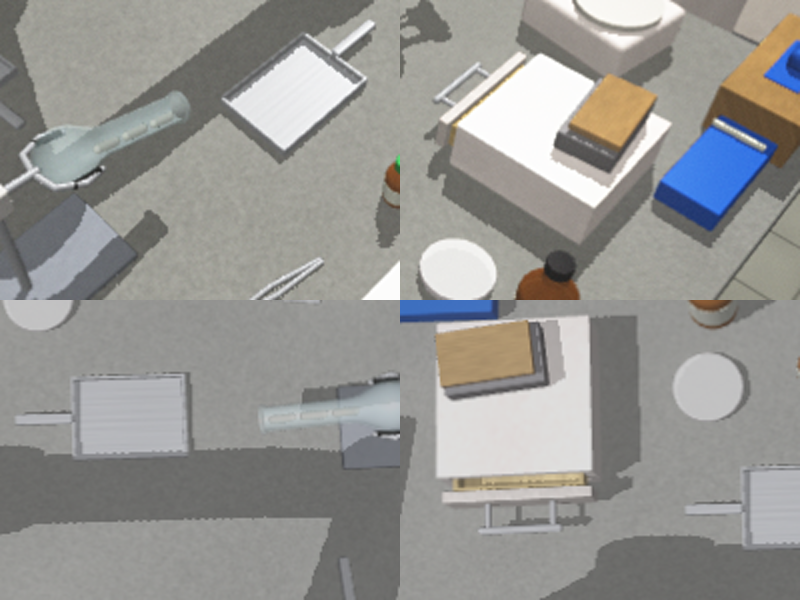

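The two look-alike trays are at top-view (413,262) and (575,442). I take the one at (413,262), because y = -0.04 is the farthest left and its handle points left. The crop confirms this, and it also shows about 3 bars in the neck and a drawer that is slightly open. The measured heights (mouth 0.110, drawer handle 0.041, bulb 0.172) agree with the text. I'll open the drawer by hooking its handle.

```bash
python3 - <<'E'
from h import *
a=atz("top",(134.5,200.5),.041);b=atz("top",(175,199.5),.041);print("handle ends",a,b)
for p in [(436,475),(592,472)]: print("cabfront top",atz("top",(95+(p[0]-400)/2,85+(p[1]-300)/2),.075))
for p in [(73,377),(188,374),(186,455),(72,457)]: print("tray corner",atz("top",(230+p[0]/2,130+(p[1]-300)/2),.017))
for p in [(16,420),(70,419)]: print("tray handle",atz("top",(230+p[0]/2,130+(p[1]-300)/2),.019))
hx=(a[0]+b[0])/2; hy=(a[1]+b[1])/2
effector.close()
q=down(np.pi/2)
manip.move_pose([hx+.020,hy,.12],q); manip.servo_line([hx+.020,hy,.032],vel=.1)
print(manip.current_force(), manip.current_tool_pos())
manip.servo_line([hx+.020-.06,hy,.032],vel=.08); print(manip.current_force())
im=viewer.get_image("top"); cv2.imwrite("pics/d.png",crop("",60,60,280,200,2.8,im))
print(manip.current_clock())
E
```

```text
handle ends [0.51817582 0.38174887 0.041     ] [0.51791318 0.27549259 0.041     ]
cabfront top [0.58688781 0.42873726 0.075     ]
cabfront top [0.58473205 0.22770256 0.075     ]
tray corner [0.59787442 0.03725461 0.017     ]
tray corner [ 0.59781316 -0.11458996  0.017     ]
tray corner [ 0.49012914 -0.10799323  0.017     ]
tray corner [0.49137644 0.04097248 0.017     ]
tray handle [0.54202731 0.11337272 0.019     ]
tray handle [0.54144072 0.04241453 0.019     ]
[0.93140091 0.43674251 0.41362531] [0.53860256 0.32905473 0.03267558]
[ 0.43615349 -0.07976427 -0.864857  ]
5.0667
```

View pics/d.png

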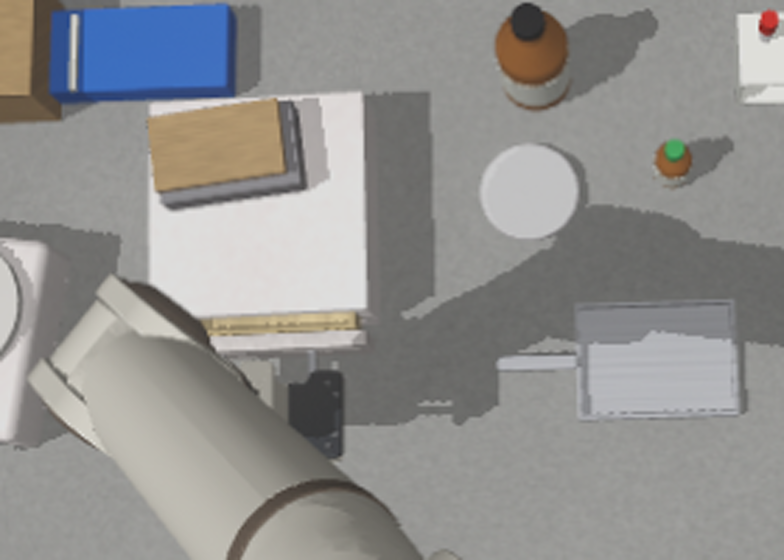

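The drawer front still sits about where it was, around crop row 335, so I'll lift the gripper and look again.

```bash
python3 - <<'E'
from h import *
p=manip.current_tool_pos(); manip.servo_line([p[0],p[1],.15]); manip.move_pose([.50,.12,.25],down(np.pi/2))
t=viewer.get_image("top");s=viewer.get_image("scene")
cv2.imwrite("pics/d2.png",np.hstack([crop("",95,120,130,130,3,t),crop("",340,120,130,130,3,s)]));print(p)
E
```

```text
[0.47889244 0.32850746 0.03213113]
```

View pics/d2.png

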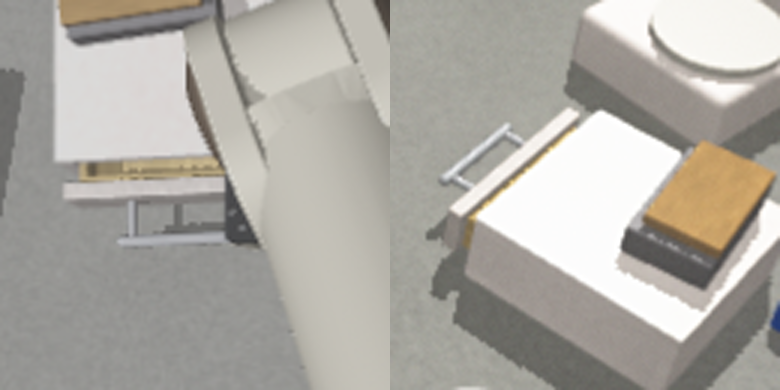

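```bash
python3 - <<'E'
from h import *
print(tri((379.3,162.3),(135,200.3)), manip.current_finger_gap())
print(proj("scene",[[.518,.38,.041],[.518,.275,.041],[.518,.329,.041]]),proj("top",[[.518,.329,.041]]))
E
```

```text
(array([0.518 , 0.3795, 0.043 ]), 0.0011) 0.00024003925860986206
[[379.48109223 162.69247131]
 [357.37192293 180.1531029 ]
 [368.96749102 170.9960042 ]] [[154.55319075 200.0205238 ]]
```

```bash
python3 - <<'E'
from h import *
q=down(np.pi/2)
manip.move_pose([.538,.329,.14],q); manip.servo_line([.538,.329,.015],vel=.1)
for x in np.arange(.53,.45,-.01):
    manip.servo_line([x,.329,.015],vel=.06); print(manip.current_tool_pos().round(4),manip.current_force().round(2))
t=viewer.get_image("top");s=viewer.get_image("scene")
cv2.imwrite("pics/d3.png",np.hstack([crop("",95,120,130,130,3,t),crop("",340,120,130,130,3,s)]))
E
```

```text
[0.5293 0.3293 0.0154] [ 0.86 -0.66 -0.41]
[0.519  0.3291 0.0149] [-0.5  -0.04  0.15]
[0.5091 0.3291 0.0149] [ 0.73 -0.09  0.45]
[0.4991 0.3291 0.015 ] [-0.25 -0.08  0.01]
[0.4891 0.3291 0.015 ] [ 0.47 -0.13 -0.84]
[0.4791 0.3291 0.0149] [ 0.49  0.38 -0.49]
[0.4691 0.3291 0.0149] [-0.3   0.24 -0.31]
[0.4591 0.3291 0.0149] [-0.21  0.03 -0.27]
[0.4492 0.3291 0.0149] [-0.68  0.9   0.23]
```

View pics/d3.png

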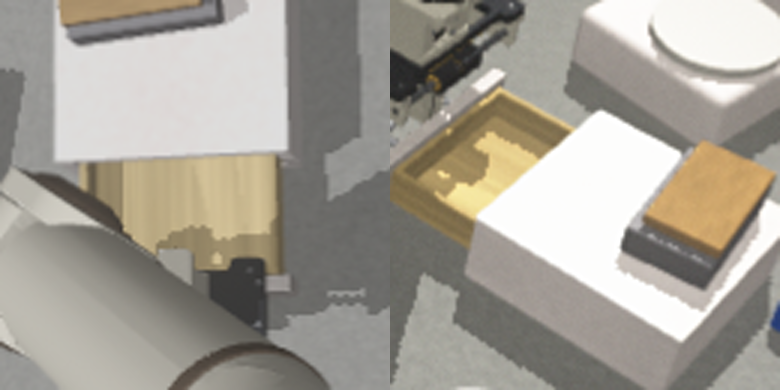

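The drawer now opens; the first pull was too shallow. I'll finish opening it, then grip the tray and slide it.

```bash
python3 - <<'E'
from h import *
manip.servo_line([.4225,.329,.015],vel=.06); print(manip.current_force().round(2))
manip.servo_line([.4225,.329,.15],vel=.2); effector.open_jaws()
q=min((down(0),down(np.pi)),key=lambda o:np.abs((manip.solve_ik([.542,.084,.1],o) if manip.solve_ik([.542,.084,.1],o) is not None else [9]*7)-np.array(manip.current_q())).max())
manip.move_pose([.542,.084,.1],q); manip.servo_line([.542,.084,.005],vel=.1); effector.close(f_grip=30)
print("gap",manip.current_finger_gap(), manip.current_tool_pos())
manip.servo_line([.521,-.052,.005],vel=.08); print("gap",manip.current_finger_gap(),manip.current_tool_pos(),manip.current_force())
effector.open_jaws(); manip.servo_line([.521,-.052,.2],vel=.2); manip.move_pose([.45,.15,.3],q)
t=viewer.get_image("top");s=viewer.get_image("scene")
cv2.imwrite("pics/t1.png",np.vstack([np.hstack([crop("",230,130,200,110,2,t),crop("",100,200,200,110,2,s)]),cv2.resize(crop("",60,80,350,170,2,t),(800,380))]));print(manip.current_clock())
E
```

```text
[ 0.36  0.18 -0.21]
gap 0.00019569469944170743 [0.54201088 0.08401899 0.00499366]
gap 0.0004012363562311622 [ 0.52108176 -0.05138216  0.00499204] [0.15804275 0.53846462 0.30788612]
24.2917
```

View pics/t1.png

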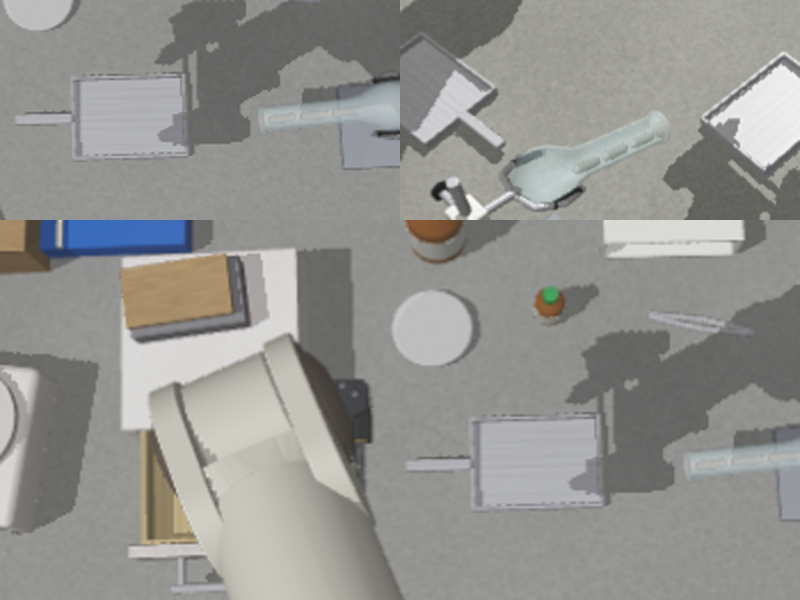

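The gripper closed on nothing (gap 0) and the tray has not moved, so the reported TCP and the real fingertip seem to disagree. I'll check that in the cameras.

```bash
python3 - <<'E'
from h import *
print(manip.grip_depth)
effector.close()
P=[.40,-.0,.06]; manip.move_pose([.40,0,.2],down(np.pi/2)); manip.servo_line(P,vel=.15)
p=manip.current_tool_pos(); print(p,R.from_quat(manip.current_tcp_rot()).as_matrix().round(3).tolist())
out=[]
for n in("scene","top"):
    im=viewer.get_image(n); u=proj(n,p)[0]; print(n,u); c=u.astype(int)-50; 
    cr=crop("",c[0],c[1],100,100,4,im).copy(); cv2.circle(cr,tuple(((u-c)*4).astype(int).tolist()),4,(0,0,255),1); out.append(cr); print(c)
cv2.imwrite("pics/tip.png",np.hstack(out))
E
```

```text
0.0188
[4.00636197e-01 1.09564021e-04 6.05210879e-02] [[-1.0, -0.0, 0.001], [-0.0, 1.0, 0.0], [-0.001, 0.0, -1.0]]
scene [257.37102459 204.1825323 ]
[207 154]
top [282.60636064 241.69458589]
[232 191]
```

View pics/tip.png

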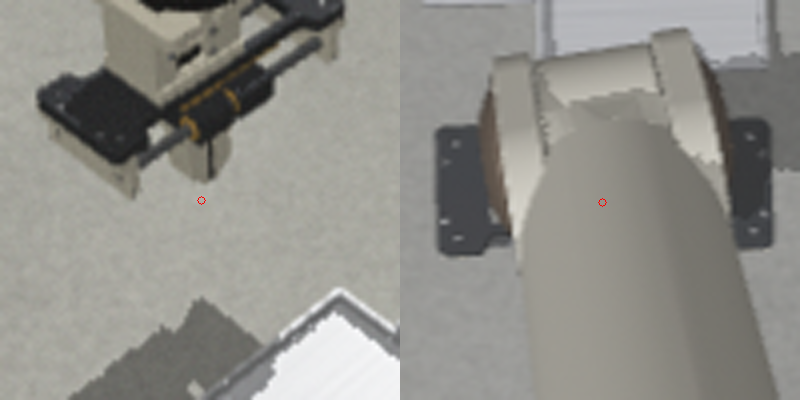

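The tip shows at scene (258.7,199.2), while the reported TCP projects to (257.4,204.2). The real tip is therefore about 15–20 mm higher than reported. I'll check it with a gentle touch on the bare bench.

```bash
python3 - <<'E'
from h import *
manip.servo_line([.40,0,.004],vel=.1)
for i in range(14):
    z=.004-.002*(i+1)
    manip.servo_line([.40,0,z],vel=.03); f=manip.current_force(); print(round(z,4),manip.current_tool_pos()[2].round(4),f.round(1))
    if f[2]>4: break
manip.servo_line([.40,0,.1],vel=.15)
E
```

```text
0.002 0.0024 [-0.8  0.2  0.5]
0.0 0.0 [0.5 0.1 0.3]
-0.002 -0.0021 [ 0.1 -0.3 -0.5]
-0.004 -0.0041 [-1.1 -0.5  0.1]
-0.006 -0.0061 [-0.4  0.2 -0.2]
-0.008 -0.0081 [ 0.5 -0.6  0.2]
-0.01 -0.0101 [1.5 0.3 1. ]
-0.012 -0.0121 [-0.4 -0.6 -0.1]
-0.014 -0.0141 [0.1 0.4 0.2]
-0.016 -0.0161 [-0.5  0.2 -0.3]
-0.018 -0.0181 [0.4 0.2 0.7]
-0.02 -0.0201 [0.6 0.2 0.6]
-0.022 -0.0221 [-0.7 -0.1  0. ]
-0.024 -0.0241 [ 0.2  0.6 -0.3]
```

```bash
python3 - <<'E'
from h import *
e,v=ray("scene",(258.7,199.2)); 
for z in (.06,.07,.08,.09,.1): print(z,(e+v*(z-e[2])/v[2]).round(4))
manip.servo_line([.40,0,-.020],vel=.1)
for i in range(14):
    z=-.022-.0015*(i+1)
    manip.servo_line([.40,0,z],vel=.03); f=manip.current_force()
    if f[2]>3: break
print(round(z,4),manip.current_tool_pos(),f.round(1))
manip.servo_line([.40,0,.1],vel=.15)
E
```

```text
0.06 [0.3896 0.0153 0.06  ]
0.07 [0.3968 0.0088 0.07  ]
0.08 [0.404  0.0024 0.08  ]
0.09 [ 0.4113 -0.0041  0.09  ]
0.1 [ 0.4185 -0.0105  0.1   ]
-0.0265 [ 4.00202321e-01  5.34095450e-06 -2.63213353e-02] [-0.4  0.2  4.2]
```

Contact came at a reported z of -0.026, so the real tip is 25.5 mm above the reported one. In xy it agrees to within a few mm. I'll correct z by that amount and redo the tray slide.

```bash
cat >> h.py <<'E'
DZ=.0255   # real tip height - reported height
def P(x,y,z): return [float(x),float(y),float(z)-DZ]
def near(pos,yaw):
    q0=np.array(manip.current_q()); best=None
    for o in (down(yaw),down(yaw+np.pi)):
        s=manip.solve_ik(pos,o)
        if s is not None:
            c=np.abs(np.array(s)-q0).max()
            if best is None or c<best[0]: best=(c,o)
    return best[1]
E
python3 - <<'E'
from h import *
effector.open_jaws()
q=near(P(.542,.084,.1),0)
manip.move_pose(P(.542,.084,.1),q); manip.servo_line(P(.542,.084,.005),vel=.1); effector.close(f_grip=30)
print("gap",manip.current_finger_gap(), manip.current_tool_pos(),manip.current_force())
if manip.current_finger_gap()>.01:
    manip.servo_line(P(.521,-.052,.005),vel=.08); print("gap",manip.current_finger_gap(),manip.current_tool_pos(),manip.current_force())
    effector.open_jaws()
p=manip.current_tool_pos(); manip.servo_line([p[0],p[1],.2],vel=.2); manip.move_pose([.45,.15,.3],q)
t=viewer.get_image("top");s=viewer.get_image("scene")
cv2.imwrite("pics/t2.png",np.hstack([crop("",250,130,180,130,2.2,t),crop("",100,200,180,130,2.2,s)]));print(manip.current_clock())
E
```

```text
gap 0.013804747449122613 [ 0.54211117  0.08404419 -0.02051585] [ 0.43631641  1.55613503 -1.47673498]
gap 0.01367184733682596 [ 0.52098979 -0.05204528 -0.02051036] [-0.09978248 -0.3043329  -0.44695178]
46.95
```

View pics/t2.png

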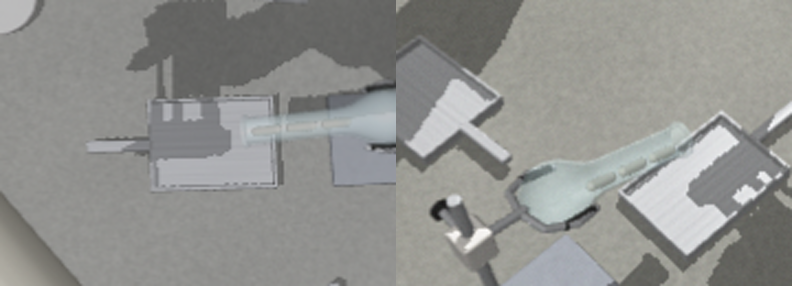

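The tray is under the mouth, and the mouth at top-view crop (245,130) lies inside its rim. Three bars show in the neck, at scene crop (600,180), (635,165) and (665,152). Next is tapping, using a brightness profile along the neck to track progress.

```bash
cat >> h.py <<'E'
M=np.array([.522,-.194,.108]); B=M+155e-3*np.array([0,-np.cos(np.radians(22)),np.sin(np.radians(22))])
def profile():
    im=cv2.cvtColor(viewer.get_image("scene"),cv2.COLOR_RGB2HSV); out=[]
    for s in np.arange(-5,125,5):
        u=proj("scene",M+(B-M)*s/155-[0,0,.006])[0]; w=cv2.getRectSubPix(np.ascontiguousarray(im[:,:,1]),(3,3),tuple(map(float,u))); out.append(int(w.mean()))
    return out
def tap(n,vel,end):
    a,b=P(.522,-.25,.185),P(.522,-.25,end)
    for _ in range(n): manip.servo_line(b,vel=vel); f=manip.current_force(); manip.servo_line(a,vel=.25)
    print("tap",f.round(1))
E
python3 - <<'E'
from h import *
print(atz("top",(346.8,194.5),.017))
effector.close()
print(profile())
q=near(P(.522,-.25,.185),0)
manip.move_pose(P(.522,-.19,.26),q); manip.servo_line(P(.522,-.25,.185))
tap(1,.08,.143); tap(2,.12,.142); print(profile())
p0=manip.current_clock(); manip.servo_line(P(.45,-.1,.28),vel=.3); print(profile(),manip.current_clock()-p0,p0)
E
```

```text
[ 0.52285032 -0.17160263  0.017     ]
[15, 13, 13, 13, 12, 10, 10, 10, 11, 10, 13, 13, 10, 11, 11, 11, 11, 11, 14, 12, 10, 10, 10, 11, 10, 11]
tap [-1.7  1.9 14. ]
tap [-2.8  3.6 17.1]
[14, 13, 13, 15, 16, 18, 22, 25, 27, 28, 17, 14, 14, 13, 11, 11, 10, 10, 10, 10, 13, 15, 15, 15, 16, 15]
[13, 13, 12, 13, 15, 15, 15, 15, 15, 15, 16, 14, 15, 12, 11, 11, 11, 11, 10, 11, 13, 15, 15, 16, 15, 15] 0.8416999999999959 53.7083
```

```bash
python3 - <<'E'
from h import *
manip.servo_line(P(.522,-.25,.185),vel=.3)
tap(7,.12,.142)
manip.servo_line(P(.42,0,.3),vel=.3); print(profile(),manip.current_clock())
t=viewer.get_image("top");s=viewer.get_image("scene")
cv2.imwrite("pics/b1.png",np.vstack([np.hstack([crop("",280,150,110,80,3.6,t),crop("",180,220,110,80,3.6,s)]),np.hstack([crop("",280,80,180,130,2.2,t),crop("",170,190,180,130,2.2,s)])]));cv2.imwrite("pics/b1raw.png",t[:,:,::-1])
E
```

```text
tap [-3.1  2.3 17.2]
[12, 12, 11, 14, 16, 15, 16, 16, 16, 16, 15, 14, 15, 15, 15, 15, 15, 15, 15, 14, 14, 16, 15, 15, 16, 15] 62.35
```

View pics/b1.png

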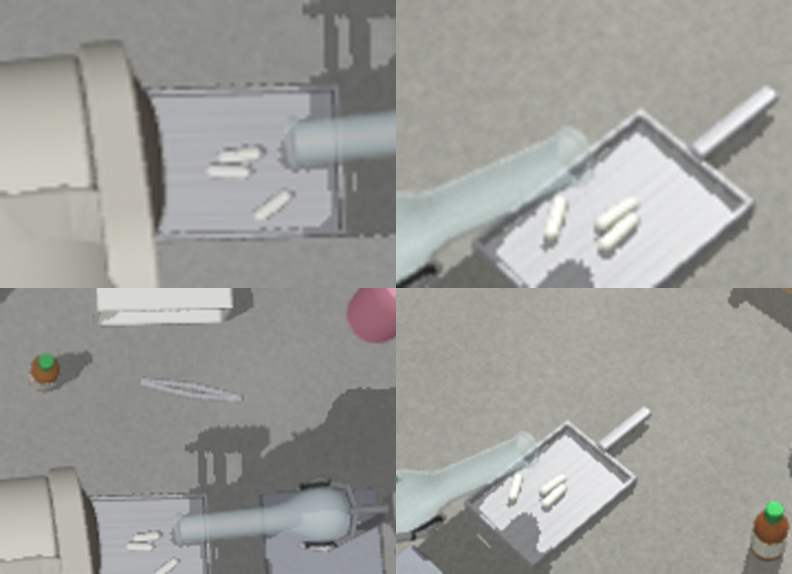

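The neck is empty and all three bars lie well inside the tray, at top crop (240,155), (230,171) and (273,206). I'll draw the tray clear and locate the bars.

```bash
cat >> h.py <<'E'
def bars(z=.008):
    t=viewer.get_image("top").astype(int); m=((t.min(2)>205)&(t[:,:,0]-t[:,:,2]>6)).astype(np.uint8)
    m[:, :200]=0; m[:120]=0; m[260:]=0
    n,l,st,c=cv2.connectedComponentsWithStats(m); r=[]
    for i in range(1,n):
        if st[i,4]<12: continue
        pt=np.argwhere(l==i)[:,::-1].astype(np.float32); (u,v),(w,h),a=cv2.minAreaRect(pt)
        if h>w: a+=90
        d=np.array([np.cos(np.radians(a)),np.sin(np.radians(a))])*5; p=atz("top",(u,v),z); e=atz("top",(u+d[0],v+d[1]),z)-p
        r.append((p[:2].round(4),round(float(np.arctan2(e[1],e[0])),2),int(st[i,4]),(round(u),round(v),round(max(w,h),1),round(min(w,h),1))))
    return r,t.astype(np.uint8)
E
python3 - <<'E'
from h import *
effector.open_jaws()
q=near(P(.521,-.05,.1),0)
manip.move_pose(P(.521,-.05,.1),q); manip.servo_line(P(.521,-.05,.005),vel=.1); effector.close(f_grip=30)
print("gap",manip.current_finger_gap())
manip.servo_line(P(.521,.09,.005),vel=.06); print("gap",manip.current_finger_gap(),manip.current_tool_pos())
effector.open_jaws(); manip.servo_line(P(.521,.09,.2),vel=.25); manip.move_pose([.40,.25,.3],q)
r,t=bars()
for x in r: print(x)
cv2.imwrite("pics/b2.png",crop("",220,130,180,130,4.2,t)); print(manip.current_clock())
E
```

```text
gap 0.013777037713570625
gap 0.013676336900128165 [ 0.52102605  0.08989698 -0.0204969 ]
(array([ 0.5508, -0.7057]), 1.93, 32, (544, 180, 13.0, 5.0))
72.825
```

View pics/b2.png

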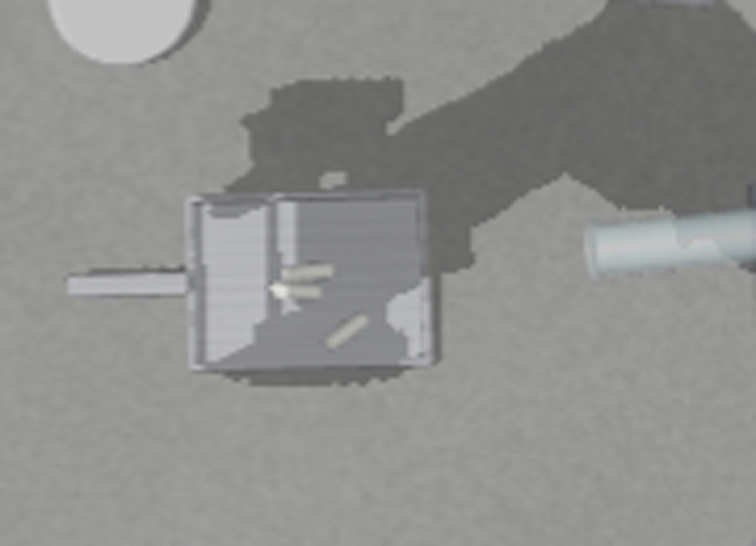

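Reading b2: bar A is at (308,271), B at (295,292) and C at (347,331), running from (327,345) to (367,317). The tray centre is about (314,281). Open fingers only fit lengthwise in the tray, so I close along y. I'll take C first, then A.

```bash
cat >> h.py <<'E'
def px(u,v): return atz("top",(220+u/4.2,130+v/4.2),.008)[:2]
def pick(x,y,dx,f=20,yaw=np.pi/2):
    effector.open_jaws(); q=near(P(x,y,.12),yaw)
    manip.move_pose(P(x,y,.12),q); manip.servo_line(P(x,y,.03),vel=.2); manip.servo_line(P(x,y,.006),vel=.06); fz=manip.current_force()
    effector.close(f_grip=f); g=manip.current_finger_gap(); manip.servo_line(P(x,y,.15),vel=.15); g2=manip.current_finger_gap()
    print("F",fz.round(1),"gap",round(g,4),round(g2,4))
    if g2<.004: return False
    manip.move_pose(P(dx,.329,.13),q); print("gap over drawer",round(manip.current_finger_gap(),4))
    manip.servo_line(P(dx,.329,.038),vel=.15); effector.open_jaws(); manip.servo_line(P(dx,.329,.13),vel=.25); return True
E
python3 - <<'E'
from h import *
T=px(314,281);A=px(308,271);B=px(295,292);C=px(347,331); print(T,A,B,C)
print(pick(C[0],T[1]-.006,.50), manip.current_clock())
print(pick(A[0]+.005,T[1],.52), manip.current_clock())
manip.move_pose(P(.42,.32,.25),manip.current_tcp_rot())
t=viewer.get_image("top"); cv2.imwrite("pics/b3.png",np.hstack([crop("",220,130,150,130,3,t),crop("",100,130,110,130,3,t)]))
E
```

```text
[ 0.521405   -0.03537125] [ 0.52785713 -0.03179099] [ 0.51473911 -0.02324663] [ 0.48921614 -0.05508801]
F [-0.8 -0.7 -0.3] gap 0.0094 0.0088
gap over drawer 0.0093
True 81.95
F [ 0.  -1.5  0.5] gap 0.0006 0.0007
False 87.2333
```

View pics/b3.png

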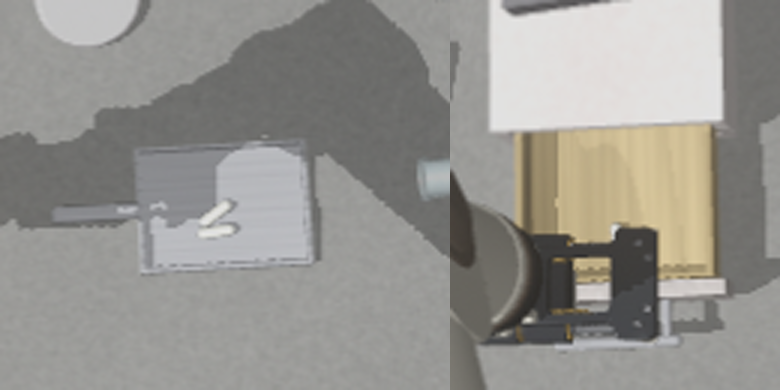

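C's pick worked: gap 9.4 mm, and a white spot shows in the drawer at (617,230). A slipped out and is now at (216,213), turned; B is at (217,231). The tray has shifted about 7 mm toward the robot. I'll pick A again, then check with numeric detection.

```bash
cat >> h.py <<'E'
def p3(u,v): return atz("top",(220+u/3,130+v/3),.008)[:2]
E
python3 - <<'E'
from h import *
T=p3(226,207);A=p3(216,210); print(T,A)
print(pick(A[0],T[1]+.004,.52), manip.current_clock())
manip.move_pose(P(.40,.40,.3),manip.current_tcp_rot())
t=viewer.get_image("top"); cv2.imwrite("pics/b4.png",np.hstack([crop("",220,130,150,130,3,t),crop("",100,130,110,130,3,t)]))
E
```

```text
[ 0.51578137 -0.03671181] [ 0.51334898 -0.0278522 ]
F [0.1 1.1 0.1] gap 0.0087 0.0091
gap over drawer 0.0091
True 99.1167
```

View pics/b4.png

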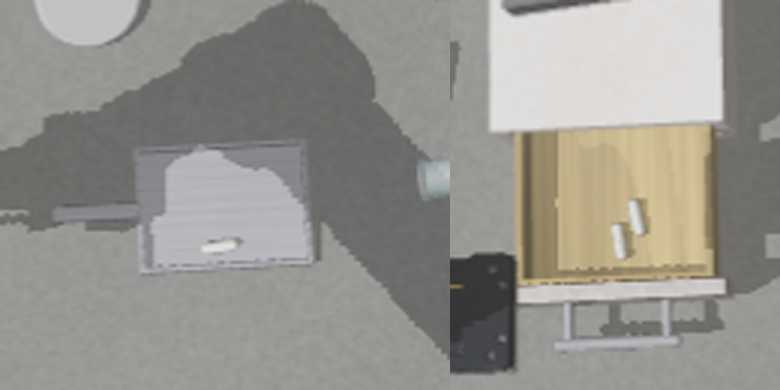

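Two bars now lie in the drawer at (638,217) and (619,241). B is at tray crop (220,245). I'll pick it lengthwise, with the pads centred on it.

```bash
cat >> h.py <<'E'
def findB():
    t=viewer.get_image("top"); c=t[182:216,270:322].astype(int); m=((c.min(2)>150)&(c[:,:,0]-c[:,:,2]>4)).astype(np.uint8)
    n,l,st,ce=cv2.connectedComponentsWithStats(m); r=[]
    for i in range(1,n):
        if st[i,4]>10:
            pt=np.argwhere(l==i)[:,::-1].astype(np.float32); R_=cv2.minAreaRect(pt); u=np.array(R_[0])+[270,182]
            r.append((u.round(1).tolist(),np.round(R_[1],1).tolist(),round(R_[2]),int(st[i,4]),atz("top",u,.008)[:2].round(4).tolist()))
    return r
E
python3 - <<'E'
from h import *
print(findB())
T=p3(226,207);B=p3(220.5,245); print(T,B)
ok=pick(B[0],T[1]+.003,.54); print(ok, manip.current_clock())
manip.move_pose(P(.40,.40,.3),manip.current_tcp_rot())
print(findB())
E
```

```text
[]
[ 0.51578137 -0.03671181] [ 0.48227123 -0.03090091]
F [-0.7 -0.1  0.7] gap 0.0301 0.0302
gap over drawer 0.03
True 109.0667
[]
```

The gap of 30 mm shows B was held by its ends, and it was released over the drawer. One last view before shutting the drawer.

```bash
python3 - <<'E'
from h import *
t=viewer.get_image("top");s=viewer.get_image("scene");print(profile())
cv2.imwrite("pics/b5.png",np.hstack([crop("",100,110,290,130,1.6,t)[:200],crop("",130,190,200,125,1.6,s)]) if 0 else np.vstack([np.hstack([crop("",220,130,150,90,2.6,t),crop("",100,150,110,90,3.6,t)[:234,:396]]) if 0 else np.hstack([crop("",220,130,130,130,3,t),crop("",100,130,110,130,3,t)]),cv2.resize(crop("",130,190,180,50,4,s),(720,200))]))
E
```

```text
[11, 11, 12, 15, 17, 17, 19, 19, 19, 18, 18, 17, 19, 20, 19, 18, 18, 19, 19, 18, 19, 19, 17, 16, 15, 15]
```

View pics/b5.png

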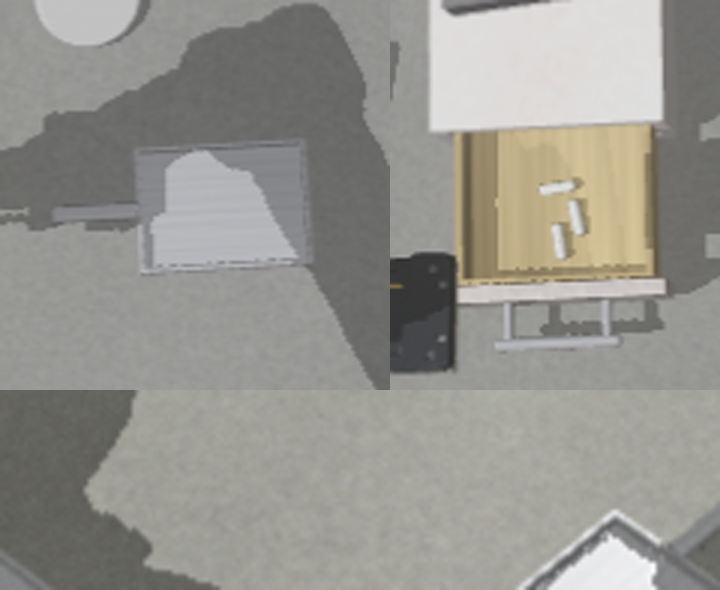

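All three bars are in the drawer, at (557,188), (577,217) and (559,240). The tray and the neck are both empty. I'll shut the drawer by pushing on the handle until it stops.

```bash
python3 - <<'E'
from h import *
h=atz("top",(155.7,244.3),.041); print(h)
effector.close(); x=h[0]-.035; q=near(P(x,.329,.15),np.pi/2)
manip.move_pose(P(x,.329,.15),q); manip.servo_line(P(x,.329,.03),vel=.15)
manip.servo_line(P(.515,.329,.03),vel=.08)
x=.515
while x<.56:
    x+=.002; manip.servo_line(P(x,.329,.03),vel=.04); f=manip.current_force()
    if f[0]<-6: break
print(x,manip.current_tool_pos(),f.round(1))
manip.servo_line(P(x-.05,.329,.03),vel=.15); manip.servo_line(P(x-.05,.329,.2),vel=.25); manip.move_pose(P(.40,.05,.3),q)
# drawer front position by image: rows along column through the middle of the handle
t=viewer.get_image("top"); print([int(v) for v in t[165:215,157].mean(1)]); print([int(v) for v in t[165:215,157,0].astype(int)-t[165:215,157,2]])
for X,z in((.586,.075),(.571,.062),(.551,.041)): print(X,proj("top",[[X,.329,z]])[0].round(1))
print(manip.current_clock())
E
```

```text
[0.40303886 0.3256348  0.041     ]
0.521 [0.51837992 0.32902658 0.00424507] [-8.7 -1.4  7.3]
[213, 213, 213, 213, 212, 212, 187, 134, 182, 190, 192, 194, 197, 157, 126, 123, 127, 145, 145, 145, 148, 149, 150, 143, 111, 103, 119, 165, 182, 167, 132, 142, 145, 147, 145, 144, 144, 145, 146, 147, 143, 140, 141, 143, 142, 143, 144, 144, 143, 141]
[5, 5, 5, 4, 4, 5, 6, 12, 7, 7, 7, 7, 8, 7, 6, 6, 5, 4, 2, 2, 3, 3, 3, 3, 2, 1, -1, -4, -5, -4, -1, 3, 2, 3, 2, 2, 1, 3, 2, 3, 3, 3, 3, 3, 2, 3, 3, 2, 3, 2]
0.586 [151.5 171.7]
0.571 [152.7 178.4]
0.551 [154.6 187.5]
118.5667
```

The push ended in a hard stop of 8.7 N against about 1 N of friction. The handle is at x≈0.536 and the board's front face at ≈0.571, flush against the cabinet edge at 0.586 with its 15 mm thickness. The drawer is shut, so I'm handing in.

```bash
python3 -c "
from bench import manip
print(manip.hand_in(), manip.current_clock())"
```

```text
the job is handed in; nothing more can be done
the job is handed in; nothing more can be done
```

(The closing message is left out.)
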